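Close the patty mould

TASK

Close the patty mould on the snack-stall counter: pick up its green top plate by the black handle and lower it gently, without dropping it, over the two steel pins of the white lower half, so that both pins come up through its two holes and it lies flush on the white face, then let go. Leave the dark steel grill press, which has a wooden handle and no holes, where it is.

Things in the scene. Friction and masses are not known exactly. Their poses are not given: they have to be found in the camera images.
- mould_top: loose green plastic plate, about 0.35 kg, 120 (x) by 190 (y) by 12 mm, lying flat; 26 mm through holes at y = +72 and -72 mm. Black bar handle above its middle: 16 mm square, 90 mm long along y, bar centre 52 mm above the plate's underside, on 12 mm square posts at y = +36 and -36. Origin: centre of the underside; z up, y along the handle. The same when turned half round.
- mould_base: white plastic block fixed to the counter, 120 (x) by 190 (y) by 30 mm high, with a round hollow 80 mm wide in its top and upright steel pins at y = +72 and -72 mm: 10 mm thick, 30 mm above the white face, tapering to 4 mm over the last 8 mm. Origin: centre of the underside, z up. The green plate is home with its origin 30 mm above this one and the y axes parallel, either way round.
- grill_press: bystander, leave alone: dark steel grill press, 1.2 kg, a slab 110 (x) by 180 (y) by 8 mm without holes, with a wooden bar handle of the same form as the mould's (bar centre 48 mm above the underside). Origin: centre of the underside; z up, y along the handle.
Not all that is in view belongs to the job. Leave any red or yellow look-alike of the mould_top alone.

How it is judged:
On the way:
1. the green plate is carried over the white lower half, above its pins (horizontal distance between mould_top and mould_base below 0.05 m and z of mould_top in the frame of mould_base above 0.055 m), for 0.05 s.
At the end, for the whole second after the job is handed in: The green plate rests level (within 3.4 degrees) and flush (underside within 4 mm of the white face) on the lower half with a pin through each hole, centred within 13 mm and turned within 11 degrees of it (either way round), handle up, at rest; the grill press is within 30 mm of where it began (horizontal distance between mould_top and mould_base below 0.013 m and angle between the y axis of mould_top and the y axis of mould_base, either way round below 0.2 rad and z of mould_top in the frame of mould_base between 0.027 and 0.034 m and angle between mould_top's own z axis and vertical below 0.06 rad and linear speed of mould_top below 0.02 m/s and distance of grill_press from where it was at the start of the episode below 0.03 m); the robot touches nothing.
It fails at once if the green plate is dropped or slammed onto the lower half (faster than 0.5 m/s in the last 20 mm) (horizontal distance between mould_top and mould_base below 0.04 m and z of mould_top in the frame of mould_base below 0.05 m and linear speed of mould_top above 0.5 m/s).
It fails at once if the grill press is moved by more than 30 mm (distance of grill_press from where it was at the start of the episode above 0.03 m).
It also fails if it takes over 38 s, if anything falls off the work surface, if the arm or the gripper's body presses on something with over 40 N, if the wrist force passes 120 N, or if a joint passes its speed limit or range.

ROBOT

A 6-joint arm with a two-finger parallel gripper is mounted at the origin on the work surface. World frame = base frame: x ahead of the robot, y to its left, z up, the work surface at z = 0. Lengths are in m, angles in rad, forces in N, time in s.
With the tool pointing down it reaches from about 0.425 to 1.125 m from the base axis. Payload 14.9 kg.
Tool frame: the origin (TCP) lies midway between the tips of the shut fingers; the grasp point (between the pads) lies 19 mm behind it; z points along the fingers, y is the line along which they close (so a half turn about z gives the same grasp; the last joint's range is limited). The gripper opens to 91 mm and grips with 3 to 60 N. Pads are 32 mm wide; open, the fingers measure 118 mm over their backs; the gripper's body (76 mm by 178 mm) begins 60 mm behind the grasp point.
Start: joints at [1.17, 0.379, 1.734, -0, 1.028, -0.033], TCP at [0.252, 0.653, 0.188] pointing down, gripper open.
Joint ranges: [-2.77, 2.77], [-0.74, 2.19], [0, 2.66], [-1.06, 4.2], [0.31, 2.87], [-3.08, 3.08]. Speed limits (rad/s): [1.89, 1.89, 2.39, 3.14, 3.14, 3.14].

INTERFACE

Orientations are given as a rotation vector (axis times angle).
In Python, from station import env gives the robot as it stands.
- The arm moves only by the shell command python3 -m handwheel 'ROWS' [FORCE]. ROWS is JSON, a list of rows, each a list of 3 entries, a list of its own where there are three numbers: the opening, from 0 (shut) to 1 (fully open), then the shift along the tool's x, y, z in m, then the turn about the tool's z in rad. A call has exactly 10 rows; each row is the pose to reach, as a shift and turn from the pose commanded when the call began, along the tool's axes at that moment; what a row does not reach only later rows make up. A row lasts 1/12 s, in which the tool goes at most 41.7 mm and 7.16 degrees, less where a joint would pass 70% of its speed; a pose out of reach is approached as far as the arm can. A call with a gripper value outside its range is refused whole. The fingers move at their own pace and stop on an object; FORCE is the grip in N (left out, the last holds). Time passes only in rows, so rows that repeat a pose let the fingers close, or fill a call up. It gives the time, the measured TCP pose, the force, the opening and the grip force at its end, in the units of the state.
- env.get_obs(): the state, without advancing time (a new reading comes with each control period).
- env.snapshot(name): name is "scene" or "top" or "wrist"; returns a dict with "frame" (400x640x3 uint8, blue, green, red), "vertical_fov" (degrees; the focal length in pixels is half the picture's height over the tangent of half this angle, whatever the lens; pixels are square), "cx", "cy" (the principal point, pixels), "extrinsics" (4x4, takes a point from camera to world coordinates). Camera axes: x right, y up, looking along -z (the intrinsics and any distortion apply to the point x, -y, -z); pixel columns grow to the right and rows downward; lengths in m; the calibration is good to about 2 mm. A picture is of the moment at which its call begins. There is no depth.
- env.close_job(): hands the job in; it is judged then, once.
Trained networks look in the newest picture that a camera, given by its name, has taken for a name from the list of things; names that differ only in an ending like _2 or _b are one class to them, and where a whole thing is asked for, a point or a joint stands for the part that bears it (a point fixed in the world has none). Each returns a list of dicts, best first, with "score" (0 to 1); they miss things now and then, are a little off and sometimes report something else, mostly with a low value. They report only what shows in the picture. A call takes as long as a camera call. They do not tell look-alikes from the thing itself.
- env.look_for(camera, target): "position" ([x, y, z] in m, in the coordinates of the camera as it stood for that picture, good to about 4 mm: the middle of the surface that is visible of it).
- env.regions_of(camera, target): "region" (400x640 bool, what is visible of it).
- env.tip_of(camera, target): "position" ([x, y, z] in m, in the coordinates of the camera as it stood for that picture, good to about 4 mm: a listed point, or the origin of a listed thing).
The state is a dict: "time_s": time; "qpos": joint angles; "qd": joint speeds; "joint_efforts": joint torques, N m; "position": TCP position; "tcp_rot": TCP orientation; "ft_force": force on the tool from outside, world axes, zero at the start; "moment": the same for the moment, N m; "opening": finger opening in m; "gripper_force": force on a finger pad.
Only numpy, scipy, OpenCV 4.12 (cv2) and the standard library are available. Lean on these libraries where they do the work, as an engineer would, in place of code of your own. Each camera call takes 0.05 s, during which the arm holds its last target. There are 200 camera calls.

## Working session

There is one attempt and no reset: what is moved stays moved. The work goes in short steps, Python scripts to look and compute and a shell command to move; the robot and the scene stay as the last step left them, time stands still between calls to the robot, and variables do not carry over. Pictures are saved under pics/ and viewed, at most 10 in all, crops included, and the job is handed in when it is done.

```bash
mkdir -p pics; ls
cat > h.py <<'E'
import numpy as np,cv2
from station import env
from scipy.spatial.transform import Rotation as R
def snap(n,f=None):
    s=env.snapshot(n)
    if f: cv2.imwrite('pics/'+f,s['frame'])
    return s
def w(s,p): return (np.array(s['extrinsics'])@np.r_[p,1])[:3]
def foc(s): return s['frame'].shape[0]/2/np.tan(np.radians(s['vertical_fov'])/2)
def px2w(s,u,v,z):
    E=np.array(s['extrinsics']);f=foc(s)
    d=E[:3,:3]@np.array([(u-s['cx'])/f,-(v-s['cy'])/f,-1]);o=E[:3,3]
    return o+d*(z-o[2])/d[2]
def w2px(s,p):
    E=np.array(s['extrinsics']);c=E[:3,:3].T@(np.asarray(p)-E[:3,3]);f=foc(s)
    return s['cx']+f*c[0]/-c[2],s['cy']-f*c[1]/-c[2]
E
python3 - <<'E'
from h import *
np.set_printoptions(precision=4,suppress=True)
ims=[]
for c in ["scene","top"]:
    s=snap(c,c+'0.png'); print(c,{k:v for k,v in s.items() if k!='frame'})
    for t in ["mould_top","mould_base","grill_press"]:
        for r in env.tip_of(c,t): print(c,t,round(r['score'],2),w(s,r['position']))
        for r in env.regions_of(c,t):
            m=r['region'];v,u=np.nonzero(m); print('  reg',round(r['score'],2),u.mean(),v.mean(),m.sum(),s['frame'][m].mean(0))
print(env.get_obs())
E
```

```text
pics
scene {'vertical_fov': 53.128308234071525, 'cx': 319.9717952973555, 'cy': 200.17333888625973, 'extrinsics': array([[-0.217 , -0.7661,  0.6049,  0.9468],
       [ 0.9761, -0.1776,  0.1252,  0.096 ],
       [ 0.0116,  0.6176,  0.7864,  0.7065],
       [ 0.    ,  0.    ,  0.    ,  1.    ]])}
scene mould_top 0.95 [ 0.2531  0.2329 -0.0029]
scene mould_top 0.64 [ 0.6101 -0.0123  0.0004]
  reg 0.78 435.5004871711595 171.7421240662553 3079 [ 14.1153 127.2637 151.5934]
  reg 0.6 299.3810572687225 282.937817688919 5902 [49.5446 97.7201 34.9341]
  reg 0.57 229.25217720560394 131.10488451344187 2641 [ 23.7122  28.4922 122.6297]
scene mould_base 0.96 [0.4914 0.2972 0.0006]
  reg 0.9 468.30078765999343 258.8825073843124 6094 [131.67   141.777  142.5271]
scene grill_press 0.76 [ 0.4916 -0.2878  0.002 ]
  reg 0.97 189.6910176236498 209.33257532689026 3518 [56.102  61.1416 67.3405]
top {'vertical_fov': 46.61452291477817, 'cx': 317.795480850323, 'cy': 200.58909218798894, 'extrinsics': array([[ 0.018 ,  0.9856, -0.1682,  0.2146],
       [-0.9998,  0.0189,  0.0041,  0.0126],
       [ 0.0072,  0.168
[... 477 characters left out ...]
96 0.0006]
  reg 0.67 205.47180762852403 172.40823659480375 3618 [142.8687 151.6227 154.9251]
top grill_press 0.8 [ 0.4978 -0.2885 -0.0009]
  reg 0.96 429.0333572453372 175.82424677187947 2788 [50.7948 52.7274 57.4042]
{'time_s': 0.7, 'qpos': array([ 1.1697,  0.3789,  1.7342, -0.    ,  1.0285, -0.0333]), 'qd': array([-0.001 , -0.0012,  0.0007, -0.0013,  0.0006,  0.0001]), 'joint_efforts': array([ -0.0014, -76.3524, -43.4693,   0.065 ,   0.0392,   0.    ]), 'position': array([0.2517, 0.6532, 0.1875]), 'tcp_rot': array([-0.5745, -3.0886,  0.    ]), 'ft_force': array([ 0.7346, -0.3943, -0.8299]), 'moment': array([-0.018 ,  0.008 , -0.0077]), 'gripper_force': 0.0, 'opening': 0.09127903360765137}
```

View pics/top0.png

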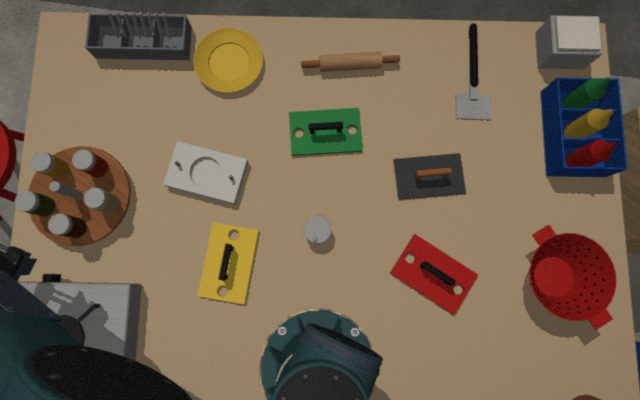

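View pics/scene0.png

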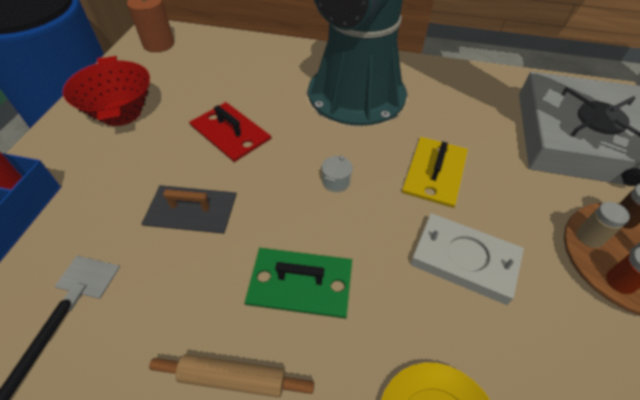

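```bash
cat >> h.py <<'E'
def rect(s,m,z):
    m=m.astype(np.uint8); n,l,st,_=cv2.connectedComponentsWithStats(m); m=(l==1+st[1:,4].argmax()).astype(np.uint8)
    c=max(cv2.findContours(m,cv2.RETR_EXTERNAL,cv2.CHAIN_APPROX_NONE)[0],key=cv2.contourArea)[:,0]
    P=np.array([px2w(s,u,v,z)[:2]*1000 for u,v in c],np.float32)
    (cx,cy),sz,a=cv2.minAreaRect(P); B=cv2.boxPoints(((cx,cy),sz,a))
    e=[B[1]-B[0],B[2]-B[1]]; e=max(e,key=np.linalg.norm)
    ang=np.degrees(np.arctan2(e[1],e[0]))%180
    return np.round([cx,cy,*sz,ang],1)
def green(s):
    h=cv2.cvtColor(s['frame'],cv2.COLOR_BGR2HSV); return (h[...,0]>45)&(h[...,0]<80)&(h[...,1]>110)&(h[...,2]>50)
E
python3 - <<'E'
from h import *
for c in ["scene","top"]:
    s=snap(c); g=green(s); print(c,'green',rect(s,g,.012))
    h=cv2.cvtColor(s['frame'],cv2.COLOR_BGR2HSV)
    # holes
    cs,hi=cv2.findContours(g.astype(np.uint8),cv2.RETR_CCOMP,cv2.CHAIN_APPROX_NONE)
    for k,q in enumerate(cs):
        if hi[0,k,3]>=0 and cv2.contourArea(q)>30:
            M=cv2.moments(q);u,v=M['m10']/M['m00'],M['m01']/M['m00'];print(' hole',cv2.contourArea(q),px2w(s,u,v,.012))
    for r in env.regions_of(c,"mould_base")[:1]:
        m=r['region']; print('base',rect(s,m,.03),rect(s,m&(h[...,2]>150),.03),np.percentile(h[...,2][m],[10,25,50,75]))
E
```

```text
scene green [610.9  -9.7 120.4 186.9  94.8]
 hole 155.5 [0.60591473 0.06199922 0.012     ]
 hole 145.5 [ 0.61783738 -0.0801184   0.012     ]
 hole 567.5 [ 0.59123205 -0.01571767  0.012     ]
base [497.  297.5 191.5 141.1  76.3] [485.9 301.4 189.3 117.5  76.3] [102. 139. 154. 154.]
top green [606.5  -8.8 119.7 185.9  94.8]
 hole 91.0 [0.60029928 0.06262123 0.012     ]
 hole 88.5 [ 0.61189814 -0.07958847  0.012     ]
 hole 303.0 [ 0.62006481 -0.00974291  0.012     ]
base [484.9 299.8 197.1 125.   76. ] [487.5 302.5 190.1 120.1  76.6] [116. 162. 164. 166.]
```

```bash
python3 -m handwheel '[[1,[0,0,-0.02],0],[1,[-0.01,-0.01,-0.05],0],[1,[-0.04,-0.034,-0.07],0],[1,[-0.07,-0.06,-0.07],0],[1,[-0.1,-0.086,-0.07],0],[1,[-0.13,-0.111,-0.07],0],[1,[-0.16,-0.137,-0.07],0],[1,[-0.19,-0.163,-0.07],0],[1,[-0.22,-0.189,-0.07],0],[1,[-0.24,-0.205,-0.07],0]]' 20
python3 -m handwheel '[[1,[-0.02,-0.017,0],0.1],[1,[-0.05,-0.043,0],0.22],[1,[-0.08,-0.069,0],0.34],[1,[-0.11,-0.095,0],0.46],[1,[-0.14,-0.12,0],0.58],[1,[-0.17,-0.146,0],0.7],[1,[-0.2,-0.172,0],0.82],[1,[-0.23,-0.197,0],0.94],[1,[-0.26,-0.223,0],1.05],[1,[-0.29,-0.249,0],1.12]]'
python3 - <<'E'
from h import *
o=env.get_obs();M=R.from_rotvec(o['tcp_rot']).as_matrix();print(o['position'],M,o['qpos'])
print('goal in tool',M.T@(np.array([.6085,-.009,.16])-o['position']))
E
```

```text
time_s: 1.73
position: [0.4028, 0.3729, 0.2577]
tcp_rot: [0.576, 3.088, -0.0]
ft_force: [0.2, 0.2, 0.7]
opening: 0.0909
gripper_force: 0.0
time_s: 2.57
position: [0.5837, 0.037, 0.2578]
tcp_rot: [2.134, 2.305, 0.001]
ft_force: [0.4, 1.0, -0.0]
opening: 0.0911
gripper_force: 0.0
[0.58368077 0.03701751 0.25779649] [[-7.66365689e-02  9.97058960e-01  5.16804844e-04]
 [ 9.97059094e-01  7.66365522e-02  5.21262895e-05]
 [ 1.23668426e-05  5.19279749e-04 -9.99999865e-01]] [ 2.34662041e-02  1.19269595e-01  1.92464625e+00  4.49319320e-05
  1.09715892e+00 -5.32660613e-02]
goal in tool [-0.04778545  0.02116882  0.09780691]
```

```bash
python3 -m handwheel '[[1,[-0.015,0.006,0.02],0],[1,[-0.035,0.015,0.05],0],[1,[-0.048,0.021,0.075],0],[1,[-0.048,0.021,0.095],0],[1,[-0.048,0.021,0.098],0],[1,[-0.048,0.021,0.098],0],[1,[-0.048,0.021,0.098],0],[1,[-0.048,0.021,0.098],0],[1,[-0.048,0.021,0.098],0],[1,[-0.048,0.021,0.098],0]]'
python3 - <<'E'
from h import *
np.set_printoptions(precision=4,suppress=True)
s=snap('wrist','w1.png'); g=green(s)
print(rect(s,g,.012))
cs,hi=cv2.findContours(g.astype(np.uint8),cv2.RETR_CCOMP,cv2.CHAIN_APPROX_NONE)
for k,q in enumerate(cs):
    if hi[0,k,3]>=0 and cv2.contourArea(q)>100:
        M=cv2.moments(q);print(' hole',cv2.contourArea(q),px2w(s,M['m10']/M['m00'],M['m01']/M['m00'],.012))
print([(r['score'],w(s,r['position'])) for r in env.tip_of('wrist','mould_top')])
o=env.get_obs();print(o['position'],o['tcp_rot'],[w2px(s,[.6085,-.009,.06]),w2px(s,[*o['position'][:2],.06])])
E
```

```text
time_s: 3.4
position: [0.6084, -0.0068, 0.1607]
tcp_rot: [2.126, 2.311, 0.002]
ft_force: [0.2, 0.1, 0.1]
opening: 0.0912
gripper_force: 0.0
[610.   -7.9 117.4 185.   94.8]
 hole 1435.0 [ 0.6119 -0.0271  0.012 ]
 hole 493.0 [0.6039 0.0638 0.012 ]
[(0.87, array([ 0.6103, -0.0062,  0.0017]))]
[ 0.6082 -0.0069  0.1602] [2.1265 2.3114 0.0011] [(np.float64(312.74331360819536), np.float64(198.56030204457642)), (np.float64(312.6284961173786), np.float64(196.6325610954548))]
```

View pics/w1.png

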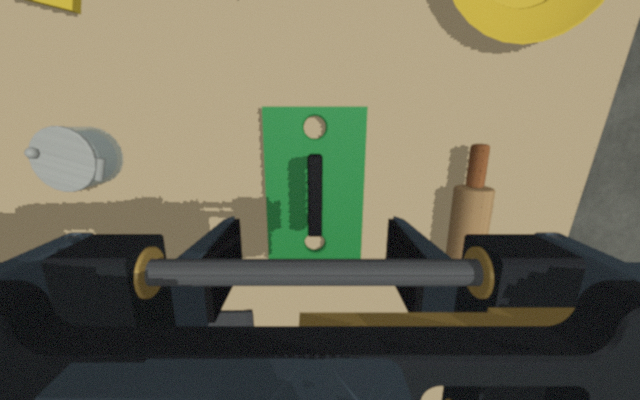

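The wrist view shows the handle bar at about (315,195), midway between the fingers. It is parallel to the pads, with the holes at (315,127) and (315,242). I can descend.

```bash
python3 -m handwheel '[[1,[-0.001,0.001,0.02],-0.005],[1,[-0.001,0.001,0.05],-0.005],[1,[-0.001,0.001,0.08],-0.005],[1,[-0.001,0.001,0.105],-0.005],[1,[-0.001,0.001,0.12],-0.005],[1,[-0.001,0.001,0.127],-0.005],[1,[-0.001,0.001,0.127],-0.005],[0.5,[-0.001,0.001,0.127],-0.005],[0.2,[-0.001,0.001,0.127],-0.005],[0,[-0.001,0.001,0.127],-0.005]]' 30
python3 -m handwheel '[[0,[0,0,0],0],[0,[0,0,0],0],[0,[0,0,0],0],[0,[0,0,0],0],[0,[0,0,0],0],[0,[0,0,0],0],[0,[0,0,0],0],[0,[0,0,0],0],[0,[0,0,0],0],[0,[0,0,0],0]]' 40
```

```text
time_s: 4.33
position: [0.6099, -0.008, 0.0339]
tcp_rot: [2.121, 2.316, 0.002]
ft_force: [0.7, -0.2, 0.1]
opening: 0.074
gripper_force: 0.0
time_s: 5.17
position: [0.6091, -0.008, 0.0325]
tcp_rot: [2.122, 2.317, 0.0]
ft_force: [-0.2, -0.2, -1.1]
opening: 0.0142
gripper_force: 40.0
```

```bash
python3 -m handwheel '[[0,[0,0,-0.005],0],[0,[0,0,-0.02],0],[0,[0,0,-0.04],0],[0,[0,0,-0.06],0],[0,[0,0,-0.08],0],[0,[0,0,-0.1],0],[0,[0,0,-0.12],0],[0,[0,0,-0.12],0],[0,[0,0,-0.12],0],[0,[0,0,-0.12],0]]' 40
python3 - <<'E'
from h import *
np.set_printoptions(precision=4,suppress=True)
s=snap('wrist','w2.png'); g=green(s); print(rect(s,g,.132))
o=env.get_obs();print(o['position'],o['tcp_rot'],o['ft_force'])
s=snap('top');print(rect(s,green(s),.132))
for c in ('top','scene'):
    s=snap(c)
    print([(r['score'],w(s,r['position'])) for r in env.tip_of(c,'mould_top')])
E
```

```text
time_s: 6.0
position: [0.6082, -0.008, 0.1514]
tcp_rot: [-2.121, -2.316, 0.001]
ft_force: [0.3, -0.6, -4.6]
opening: 0.0144
gripper_force: 40.0
[605.   33.2 117.4 103.6   5.1]
[ 0.608  -0.008   0.1511] [-2.1205 -2.3159  0.0021] [ 0.5035  0.0889 -4.5786]
[ 676.8 -645.8   50.7  137.3  124.5]
[(0.91, array([ 0.257 ,  0.2318, -0.0008])), (0.72, array([ 0.2328, -0.2898, -0.0051]))]
[(0.78, array([ 0.2345, -0.2962, -0.0003])), (0.59, array([ 0.6069, -0.011 ,  0.1194])), (0.56, array([ 0.2536,  0.2322, -0.0005]))]
```

View pics/w2.png

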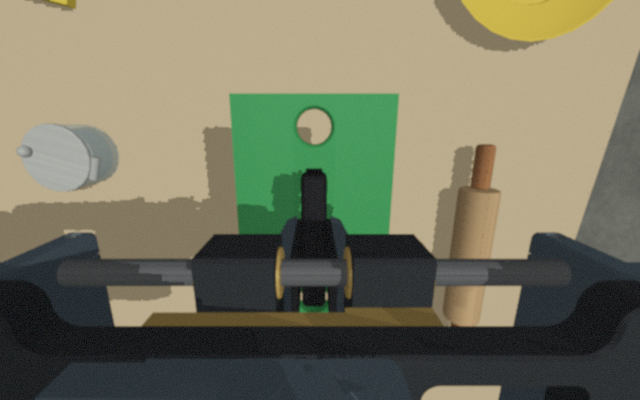

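The plate is held level and square, with its front hole at (314,127). Next I carry it over the base.

```bash
python3 -m handwheel '[[0,[0.015,-0.004,0],0.01],[0,[0.045,-0.013,0],0.045],[0,[0.08,-0.024,0],0.085],[0,[0.115,-0.034,0],0.125],[0,[0.15,-0.045,0],0.16],[0,[0.185,-0.055,0],0.2],[0,[0.22,-0.066,0],0.235],[0,[0.255,-0.076,0],0.27],[0,[0.285,-0.085,0],0.3],[0,[0.305,-0.091,0],0.321]]'
python3 -m handwheel '[[0,[0.008,0,0],0],[0,[0.012,0,0],0],[0,[0.012,0,0],0],[0,[0.012,0,0],0],[0,[0.012,0,0],0],[0,[0.012,0,0],0],[0,[0.012,0,0],0],[0,[0.012,0,0],0],[0,[0.012,0,0],0],[0,[0.012,0,0],0]]'
python3 - <<'E'
from h import *
np.set_printoptions(precision=4,suppress=True)
o=env.get_obs();print(o['position'],o['tcp_rot'],R.from_rotvec(o['tcp_rot']).as_matrix())
s=snap('wrist'); S=snap('scene')
a=cv2.resize(s['frame'][60:300,200:440],(400,400));b=cv2.resize(S['frame'][120:320,380:580],(400,400))
cv2.imwrite('pics/c3.png',np.hstack([a,b]))
g=green(s)
cs,hi=cv2.findContours(g.astype(np.uint8),cv2.RETR_CCOMP,cv2.CHAIN_APPROX_NONE)
for k,q in enumerate(cs):
    if hi[0,k,3]>=0 and cv2.contourArea(q)>100:
        M=cv2.moments(q);print(' hole',cv2.contourArea(q),M['m10']/M['m00'],M['m01']/M['m00'],px2w(s,M['m10']/M['m00'],M['m01']/M['m00'],o['position'][2]-.021))
print([(r['score'],w(S,r['position'])) for r in env.tip_of('scene','mould_top')])
c=np.array([.487,.302]);e=np.array([np.sin(np.radians(13.6)),np.cos(np.radians(13.6))])*.072
for z in(.03,.06):print('pin wrist px',w2px(s,[*(c+e),z]))
E
```

```text
time_s: 7.13
position: [0.4903, 0.2901, 0.1524]
tcp_rot: [-2.465, -1.947, 0.0]
ft_force: [0.5, -0.5, -3.5]
opening: 0.0146
gripper_force: 40.0
time_s: 7.97
position: [0.4944, 0.2993, 0.1526]
tcp_rot: [2.465, 1.948, 0.0]
ft_force: [-0.9, -0.1, -3.9]
opening: 0.0142
gripper_force: 40.0
[0.4944 0.2993 0.1526] [2.4647 1.948  0.    ] [[ 0.2311  0.9729  0.    ]
 [ 0.9729 -0.2311  0.    ]
 [ 0.      0.     -1.    ]]
 hole 1127.5 313.74826311899477 125.90480413895047 [0.5113 0.3696 0.1316]
[(0.79, array([ 0.2532,  0.2351, -0.0001])), (0.76, array([0.4939, 0.2938, 0.1166])), (0.58, array([ 0.2364, -0.2935, -0.0003]))]
pin wrist px (np.float64(306.3828451015501), np.float64(124.96707315514))
pin wrist px (np.float64(305.64708539289086), np.float64(124.98924707265316))
```

View pics/c3.png

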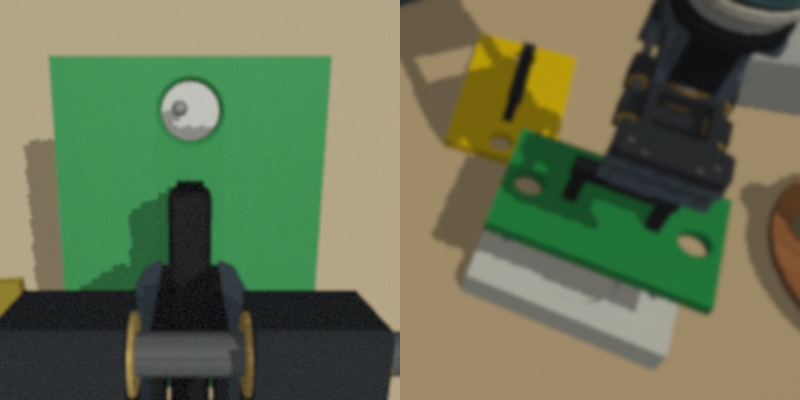

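Through the front hole the pin shows at wrist pixel about (307,125), against the hole centre at (314,126). That agrees with the base estimate, so the plate needs about -6.6 mm in tool y. I shift and lower part-way to just above the pins.

```bash
python3 -m handwheel '[[0,[0,-0.003,0],0],[0,[0,-0.0065,0.005],0.003],[0,[0,-0.0065,0.015],0.003],[0,[0,-0.0065,0.025],0.003],[0,[0,-0.0065,0.035],0.003],[0,[0,-0.0065,0.045],0.003],[0,[0,-0.0065,0.05],0.003],[0,[0,-0.0065,0.05],0.003],[0,[0,-0.0065,0.05],0.003],[0,[0,-0.0065,0.05],0.003]]'
python3 - <<'E'
from h import *
np.set_printoptions(precision=4,suppress=True)
o=env.get_obs();print(o['position'],o['tcp_rot'])
s=snap('wrist'); S=snap('scene');T=snap('top')
a=cv2.resize(s['frame'][60:300,200:440],(400,400));b=cv2.resize(S['frame'][160:320,400:560],(400,400))
cv2.imwrite('pics/c4.png',np.hstack([a,b]))
g=green(s)
cs,hi=cv2.findContours(g.astype(np.uint8),cv2.RETR_CCOMP,cv2.CHAIN_APPROX_NONE)
for k,q in enumerate(cs):
    if hi[0,k,3]>=0 and cv2.contourArea(q)>100:
        M=cv2.moments(q);print(' hole',M['m10']/M['m00'],M['m01']/M['m00'],px2w(s,M['m10']/M['m00'],M['m01']/M['m00'],o['position'][2]-.021))
E
```

```text
time_s: 8.95
position: [0.4883, 0.3011, 0.1028]
tcp_rot: [2.467, 1.944, 0.001]
ft_force: [0.4, 0.3, -2.8]
opening: 0.0138
gripper_force: 40.0
[0.4883 0.3011 0.1028] [2.4674 1.9445 0.0008]
 hole 313.6756473581799 125.88340068851967 [0.5054 0.3714 0.0818]
```

View pics/c4.png

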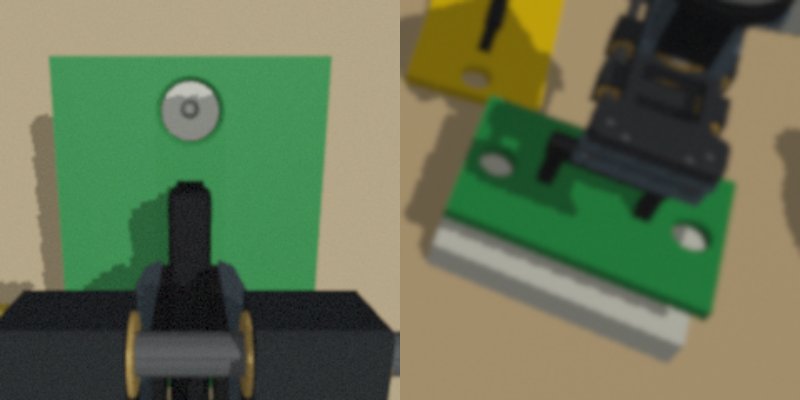

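The pin is now centred in the front hole at crop (190,110), and the plate's edges run parallel to the base's. I lower it slowly, 40 mm to contact.

```bash
python3 -m handwheel '[[0,[0,0,0.004],0],[0,[0,0,0.009],0],[0,[0,0,0.014],0],[0,[0,0,0.019],0],[0,[0,0,0.024],0],[0,[0,0,0.029],0],[0,[0,0,0.033],0],[0,[0,0,0.036],0],[0,[0,0,0.038],0],[0,[0,0,0.038],0]]'
python3 -m handwheel '[[0,[0,0,0.0005],0],[0,[0,0,0.001],0],[0,[0,0,0.0015],0],[0,[0,0,0.002],0],[0,[0,0,0.0025],0],[0,[0,0,0.0025],0],[0,[0,0,0.0025],0],[0,[0,0,0.0025],0],[0,[0,0,0.0025],0],[0,[0,0,0.0025],0]]' 15
python3 - <<'E'
from h import *
o=env.get_obs();print(o['position'],o['ft_force'],o['moment'])
E
```

```text
time_s: 9.93
position: [0.4878, 0.3009, 0.0641]
tcp_rot: [-2.467, -1.944, 0.001]
ft_force: [-0.0, -1.0, -3.8]
opening: 0.0142
gripper_force: 40.0
time_s: 10.77
position: [0.4881, 0.3011, 0.0624]
tcp_rot: [2.467, 1.944, 0.0]
ft_force: [-2.4, -1.5, 5.9]
opening: 0.0154
gripper_force: 15.0
[0.48814057 0.30106304 0.06244358] [-2.37889285 -1.50994131  5.86914157] [-0.39390082  0.62405216 -0.00780277]
```

Contact came at the expected height with the weight taken up. I open, then retreat upward.

```bash
python3 -m handwheel '[[0.15,[0,0,0],0],[0.3,[0,0,0],0],[0.5,[0,0,0],0],[0.7,[0,0,0],0],[0.7,[0,0,0],0],[0.7,[0,0,0],0],[0.7,[0,0,0],0],[0.7,[0,0,0],0],[0.7,[0,0,0],0],[0.7,[0,0,0],0]]'
python3 -m handwheel '[[0.7,[0,0,-0.005],0],[0.7,[0,0,-0.015],0],[0.7,[0,0,-0.03],0],[0.7,[0,0,-0.05],0],[0.7,[0,0,-0.08],0],[0.7,[0,0,-0.11],0],[0.7,[0,0,-0.14],0],[0.7,[-0.02,0,-0.16],0],[0.7,[-0.04,0,-0.16],0],[0.7,[-0.04,0,-0.16],0]]'
python3 - <<'E'
from h import *
s=snap('wrist'); S=snap('scene');T=snap('top'); print(env.get_obs()['position'])
a=cv2.resize(s['frame'][60:300,200:440],(400,400));b=cv2.resize(S['frame'][160:320,400:560],(400,400))
cv2.imwrite('pics/c5.png',np.hstack([a,b]))
for n,x in(('w',s),('s',S)):print(n,rect(x,green(x),.042))
print([(r['score'],w(S,r['position'])) for r in env.tip_of('scene','mould_top')],[w(S,r['position']) for r in env.tip_of('scene','grill_press')])
E
```

```text
time_s: 11.6
position: [0.488, 0.301, 0.062]
tcp_rot: [2.467, 1.945, -0.0]
ft_force: [0.7, -0.0, -0.1]
opening: 0.0638
gripper_force: 0.0
time_s: 12.43
position: [0.4785, 0.2605, 0.2243]
tcp_rot: [2.467, 1.943, 0.004]
ft_force: [-0.9, 0.5, -0.2]
opening: 0.0639
gripper_force: 0.0
[0.47869736 0.26225244 0.22243781]
w [487.9 301.2 186.2 117.3  76.4]
s [490.7 297.8 187.9 123.2  76.4]
[(0.97, array([ 0.23348009, -0.29794247, -0.00064891])), (0.96, array([ 0.2545713 ,  0.23120155, -0.00267442])), (0.71, array([0.48659522, 0.29703586, 0.03077229]))] [array([ 0.48941076, -0.2863574 ,  0.00167889])]
```

View pics/c5.png

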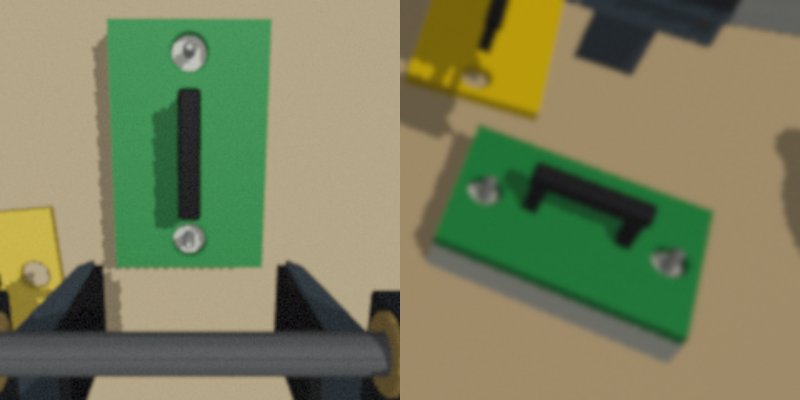

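Both pins stand up through the holes, at crop (189,50) and (189,238). The plate lies flush on the base and the gripper is clear, so I hand in.

```bash
python3 -c "
from station import env
print(env.close_job())"
```

```text
the job is handed in; nothing more can be done
None
```

The green plate is on the white base with both pins through its holes, flush and released; the grill press was not touched, and the job was handed in at about 12.5 s (no verdict was returned).

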